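# Seat the bone instruments in their tray clips and lock the tray

## Task

Four bone instruments have been put back in the sterilising tray, but two of them are not pushed down into their spring clips. Press them down until every instrument is fully home in both its clips, then slide the tray's lock bar across until its bolt is fully home in the keeper. Leave each instrument in its own place in the row, and leave the other things on the table where they are.

Things in the scene. Friction and masses are not known exactly. Their poses are not given: they have to be found in the camera images.
- tray: stainless sterilising tray fixed to the table, from tray x = -115 to 135 and y = -130 to 130 mm, rim 24 mm high. Origin at table level, centre of the clips; x points from the handle ends (robot side) to the working ends, y along the row, z up. Four places at tray y = -66, -22, 22, 66 mm, one instrument each (order varies), lying along tray x in two clips at tray x = -38 and +38 mm
- rear_clips (a point): midpoint of the row of four rear (robot side) clips, tray x = -38 mm, at the clips' inner bottom, 13.5 mm above the table. A clip is an upright U of spring steel, 12 mm long; its leaves have inward beads (throat 9 mm, 27 mm above the table) and flared lips up to 34 mm. Snapping a handle down into one clip takes about 4 to 6 N
- front_clips (a point): midpoint of the row of four front clips, tray x = +38 mm, otherwise as the rear ones. A handle pressed at one clip may tip up at the other until that is pressed too; the 64 mm of handle between the two clips are free for pressing; midway it enters both at twice the force
- curette: steel bone curette (small cup at its end), 190 mm long, 95 g. Round handle 14 mm in diameter, from 68 mm behind the origin to 56 mm ahead. Origin on its axis, midway between its two clips; x along the axis to the working end. Fully home the axis is level, 20.5 mm above the table (top of the handle 27.5 mm). Starts home
- elevator: bone elevator (narrow flat round-ended blade); handle, size, origin, axes and home height as the curette's. Starts lying level on top of both its clips, its axis about 34 mm above the table
- osteotome: osteotome (broad flat chisel blade, 18 mm wide); handle, size, origin, axes and home height as the curette's. Starts with its rear clip engaged and its working end up: it lies on top of its front clip, its axis there about 34 mm above the table
- bone_hook: bone hook (shank bent to a hook at its end); handle, size, origin, axes and home height as the curette's. Starts home
- lockbar (a joint): lock bar position, m: 0 drawn back, 0.022 fully home (end stop). Slides along tray +y, about 2 N friction. Flat bar along the robot side (tray x = -84 mm, 30 to 33 mm above the table); its four lugs, 14 mm wide, reach to tray x = -53 mm: drawn back they stand between the handles, home they lie 2.5 mm over the handle ends. A handle end still standing up would be jammed or shoved aside
- bar_post (a point): top centre of the lock bar's upright round finger post, 12 mm in diameter, 32 mm tall, its top 65 mm above the table; at tray x = -84 mm, y = -22 (drawn back) to 0 mm (home), it moves with the bar. Pushed towards tray +y it slides the bar. The bar's +y end is the bolt; its keeper stands at tray y = 109 mm, 41 mm high, its two guides at y = -55 and 33 mm, 37 mm high
- aerosol: bystander: disinfectant aerosol can, 54 mm diameter, 165 mm tall, standing left of the tray (+y); origin under its centre
- vial: bystander: amber glass vial, 42 mm diameter, 75 mm tall, standing left of the tray; origin under its centre
- gallipot: bystander: small steel bowl, 84 mm diameter, 40 mm tall, right of the tray (-y); origin under its centre
- forceps: bystander: ring-handled artery forceps, 130 mm long, lying flat right of the tray; origin near its middle, 3 mm above the table
Things that resemble listed ones, but are neither listed nor needed, are in the scene too. What is shaped like the osteotome but green, purple or turquoise is not meant.

How it is judged:
By the outcome, as a careful person would: the job done as asked, in the order asked, and still so for the second after the job is handed in, with the robot touching nothing.
It also fails if it takes over 43 s, if anything falls off the work surface, if the arm or the gripper's body presses on something with over 40 N, if the wrist force passes 120 N, or if a joint passes its speed limit or range.

## Robot

A 6-joint arm with a two-finger parallel gripper is mounted at the origin on the work surface. World frame = base frame: x ahead of the robot, y to its left, z up, the work surface at z = 0. Lengths are in m, angles in rad, forces in N, time in s.
With the tool pointing down it reaches from about 0.35 to 0.85 m from the base axis. Payload 8.1 kg.
Tool frame: the origin (TCP) lies at the very end of the fingers, on their centre line; the grasp point (between the pads) lies 19 mm behind it; x points along the fingers, z is the direction in which the jaws open and shut, and the axes are right-handed (so a half turn about x gives the same grasp; the last joint's range is limited). The gripper opens to 93 mm and grips with 3 to 60 N. Pads are 15 mm wide; open, the fingers measure 128 mm over their backs; the gripper's body (75 mm by 188 mm) begins 65 mm behind the grasp point.
Start: joints at [-1.195, 0.13, 1.488, -0, 1.523, -0.085], TCP at [0.267, -0.537, 0.219] pointing down, gripper open.
Joint ranges: [-2.96, 2.96], [-0.89, 2.26], [0.02, 2.5], [-1.34, 4.48], [0, 2.73], [-2.66, 2.66]. Speed limits (rad/s): [2.39, 2.39, 2.79, 3.14, 3.14, 3.14].

## Interface

Orientations are given as a rotation vector (axis times angle).
In Python, from station import r, viewer, job, spotter gives the robot as it stands.
- The arm moves only by the shell command python3 -m handwheel 'ROWS'. ROWS is JSON, a list of rows, each a list of 5 numbers: the shift along the world's x, y, z in mm, then the turn about the world's z in rad, then the opening, from 0 (shut) to 1 (fully open). A call has exactly 10 rows; each row shifts and turns the commanded pose from where the row before left it; what a row does not reach is not made up. A row lasts 1/10 s, in which the tool goes at most 50 mm and 8.59 degrees, less where a joint would pass 70% of its speed; a pose out of reach is approached as far as the arm can. A call with a gripper value outside its range is refused whole. The fingers move at their own pace and stop on an object; the grip force is fixed at half the most. Time passes only in rows, so rows that do not move let the fingers close, or fill a call up. It gives the time, the measured TCP pose, the force and the opening at its end, in the units of the state.
- r.observe(): the state, without advancing time (a new reading comes with each control period).
- viewer.capture(name): name is "scene" or "top"; returns a dict with "pixels" (384x512x3 uint8, red, green, blue), "fx", "fy", "cx", "cy" (pixels), "extrinsics" (4x4, takes a point from camera to world coordinates). Camera axes: x right, y up, looking along -z (the intrinsics and any distortion apply to the point x, -y, -z); pixel columns grow to the right and rows downward; lengths in m; the calibration is good to about 2 mm. A picture is of the moment at which its call begins. There is no depth.
- job.hand_in(): hands the job in, once; it reports no verdict.
Trained networks look in the newest picture that a camera, given by its name, has taken for a name from the list of things; names that differ only in an ending like _2 or _b are one class to them, and where a whole thing is asked for, a point or a joint stands for the part that bears it (a point fixed in the world has none). Each returns a list of dicts, best first, with "confidence" (0 to 1); they miss things now and then, are a little off and sometimes report something else, mostly with a low value. They report only what shows in the picture. A call takes as long as a camera call. They do not tell look-alikes from the thing itself.
- spotter.spot_in(camera, target): "bbox" ([centre column, centre row, width, height] in pixels, round what is visible of it).
- spotter.masks_of(camera, target): "mask" (384x512 bool, what is visible of it) and "bbox" ([centre column, centre row, width, height] in pixels, round what is visible of it).
- spotter.pinpoint(camera, target): "xy" ([column, row] in pixels: a listed point, or the origin of a listed thing).
The state is a dict: "time": time; "q": joint angles; "joint_vel": joint speeds; "joint_torque": joint torques, N m; "eef_pos": TCP position; "ee_rot": TCP orientation; "wrist_force": force on the tool from outside, world axes, zero at the start; "ft_torque": the same for the moment, N m; "width": finger opening in m.
Only numpy, scipy, OpenCV 4.12 (cv2) and the standard library are available. Lean on these libraries where they do the work, as an engineer would, in place of code of your own. Each camera call takes 0.05 s, during which the arm holds its last target.

## Working session

There is one attempt and no reset: what is moved stays moved. The work goes in short steps, Python scripts to look and compute and a shell command to move; the robot and the scene stay as the last step left them, time stands still between calls to the robot, and variables do not carry over. Pictures are saved under pics/ and viewed, and the job is handed in when it is done.

```bash
ls; mkdir -p pics
python3 - <<'E'
from station import r, viewer, job, spotter
import cv2
print(r.observe())
for n in("scene","top"):
    c=viewer.capture(n); cv2.imwrite(f"pics/{n}0.png",cv2.resize(c["pixels"][:,:,::-1],(800,600),interpolation=cv2.INTER_CUBIC))
    print(n,{k:c[k] for k in c if k!="pixels"})
    for t in["rear_clips","front_clips","bar_post","curette","elevator","osteotome","bone_hook","tray"]:
        print(t,[(round(d["confidence"],2),[round(float(v),1) for v in d["xy"]]) for d in spotter.pinpoint(n,t)[:3]])
E
```

```text
pics
{'time': 0.0, 'q': array([-1.19538038e+00,  1.31163999e-01,  1.48925273e+00,  3.09505901e-06,
        1.52296129e+00, -8.54271305e-02]), 'joint_vel': array([-5.28065399e-04,  6.14685222e-04, -8.88988399e-04,  1.05600419e-05,
       -2.45903624e-03, -8.68657302e-04]), 'joint_torque': array([ 3.78363562e-03, -5.59834456e+01, -4.91759777e+01,  7.68627436e-02,
        3.53704509e-02, -1.68043666e-04]), 'eef_pos': array([ 0.26662764, -0.53689383,  0.21760031]), 'ee_rot': array([ 0.86446314,  1.39411293, -0.86271069]), 'wrist_force': array([-0.35285141,  0.56409776, -0.22625127]), 'ft_torque': array([ 0.02376922,  0.03828842, -0.01875409]), 'width': 0.09269092879885889}
scene {'fx': 372.52244737999996, 'fy': 372.52244737999996, 'cx': 259.0667559582282, 'cy': 197.914576144298, 'extrinsics': array([[ 0.5598002 , -0.69568784,  0.45015793,  1.00243252],
       [ 0.82856505,  0.47662987, -0.29377529, -0.36135271],
       [-0.01018281,  0.53744059,  0.84324013,  0.9526544 ],
       [ 0.        ,  0.        ,  0.        ,  1.        ]])}
rear_clips [(0.87, [264.3, 206.4])]
front_clips [(0.79
[... 325 characters left out ...]
.1, 215.5])]
top {'fx': 456.3652643608907, 'fy': 456.3652643608907, 'cx': 259.88989629740814, 'cy': 199.41440729346397, 'extrinsics': array([[ 0.02094989,  0.98842981, -0.15022524,  0.3384015 ],
       [-0.99968556,  0.02278103,  0.01047853, -0.03473358],
       [ 0.01377957,  0.14995848,  0.98859627,  1.24842082],
       [ 0.        ,  0.        ,  0.        ,  1.        ]])}
rear_clips [(0.87, [256.8, 199.5])]
front_clips [(0.75, [266.1, 173.0])]
bar_post [(0.7, [258.8, 213.3])]
curette [(0.56, [250.1, 182.7])]
elevator [(0.71, [283.7, 188.7])]
osteotome [(0.92, [267.8, 184.2]), (0.68, [129.5, 242.1]), (0.62, [397.1, 299.0])]
bone_hook [(0.76, [240.7, 177.3])]
tray [(0.68, [256.7, 186.1])]
```

View pics/scene0.png

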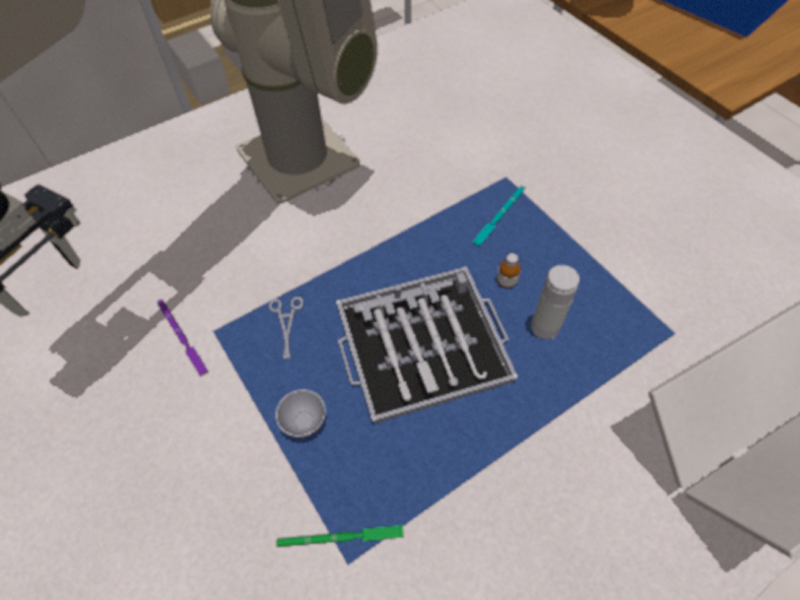

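View pics/top0.png

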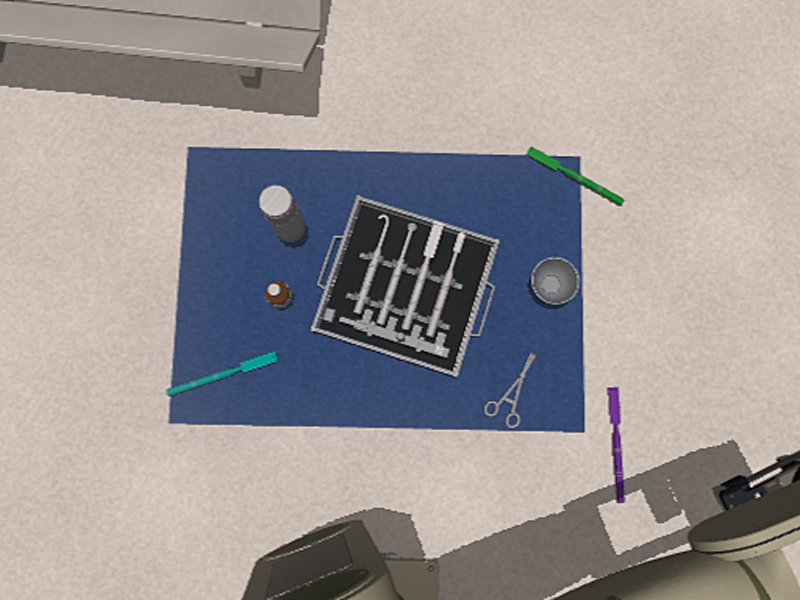

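The decoys are the purple, turquoise and green osteotome shapes lying outside the tray. The osteotome meant is the steel one in the tray, at about (430,240) in the 800x600 top picture. From +y, the row reads hook, curette, osteotome, elevator. Next I'll check that in an enlarged crop and fit the tray pose.

```bash
cat > h.py <<'E'
import numpy as np, cv2
from station import r, viewer, job, spotter
def ray(c,px):
    E=c["extrinsics"]; d=np.array([(px[0]-c["cx"])/c["fx"],-(px[1]-c["cy"])/c["fy"],-1.])
    return E[:3,3],E[:3,:3]@d
def onz(c,px,z):
    o,d=ray(c,px); return o+d*(z-o[2])/d[2]
def proj(c,P):
    E=c["extrinsics"]; p=(np.asarray(P)-E[:3,3])@E[:3,:3]
    return np.stack([c["cx"]+c["fx"]*p[...,0]/-p[...,2], c["cy"]-c["fy"]*p[...,1]/-p[...,2]],-1)
def tri(c1,p1,c2,p2):
    A=[];b=[]
    for c,p in((c1,p1),(c2,p2)):
        o,d=ray(c,p); d=d/np.linalg.norm(d); M=np.eye(3)-np.outer(d,d); A.append(M); b.append(M@o)
    return np.linalg.lstsq(np.vstack(A),np.hstack(b),rcond=None)[0]
def tw(T,p): # tray->world, T=x,y,yaw
    p=np.asarray(p,float); c,s=np.cos(T[2]),np.sin(T[2])
    return np.stack([T[0]+c*p[...,0]-s*p[...,1],T[1]+s*p[...,0]+c*p[...,1],p[...,2]],-1)
def crop(c,x0,y0,w,h,name,s=6):
    cv2.imwrite(name,cv2.resize(c["pixels"][y0:y0+h,x0:x0+w,::-1],None,fx=s,fy=s,interpolation=cv2.INTER_CUBIC))
E
python3 - <<'E'
from h import *
from scipy.optimize import least_squares
t=viewer.capture("top"); s=viewer.capture("scene")
crop(t,195,120,130,125,"pics/topc.png",4.7); crop(s,210,165,125,110,"pics/scenec.png",5.4)
k=.64
C=[[135,130,24],[135,-130,24],[-115,-130,24],[-115,130,24]]
C=np.array(C)/1e3
pt=np.array([[359,197],[498,241],[457,376],[312,329]])*k
ps=np.array([[515,378],[376,417],[338,301],[468,269]])*k
net={"rear_clips":[-.038,0,.0135],"front_clips":[.038,0,.0135],"bar_post":[-.084,-.022,.065]}
N=[];nt=[];ns=[]
for n in net:
    N.append(net[n]); nt.append(spotter.pinpoint("top",n)[0]["xy"]); ns.append(spotter.pinpoint("scene",n)[0]["xy"])
N=np.array(N)
def f(T,full=0):
    e=[proj(t,tw(T,C))-pt,proj(s,tw(T,C))-ps]
    e2=[proj(t,tw(T,N))-nt,proj(s,tw(T,N))-ns]
    if full: return e,e2
    return np.concatenate([x.ravel() for x in e]+[x.ravel()*.5 for x in e2])
R=least_squares(f,[.38,0,-.28],loss="soft_l1"); print(R.x); e=f(R.x,1); print(np.round(e[0],1).tolist()); print(np.round(e[1],1).tolist())
for i,n in enumerate(net): print(n,tri(t,nt[i],s,ns[i]))
for n in["curette","elevator","osteotome","bone_hook"]:
    a=spotter.pinpoint("top",n)[0]["xy"];b=spotter.pinpoint("scene",n)[0]["xy"]; P=tri(t,a,s,b)
    T=R.x; c_,s_=np.cos(T[2]),np.sin(T[2]); d=P[:2]-T[:2]; print(n,np.round(P,4),"tray",np.round([c_*d[0]+s_*d[1],-s_*d[0]+c_*d[1]],4))
E
```

```text
[ 0.56512669 -0.04308907 -0.29918717]
[[[-0.3, -1.3], [-0.1, -0.5], [-1.5, -0.8], [-0.3, -1.2]], [[-0.6, -0.5], [-3.1, 0.8], [-0.6, -0.4], [-1.9, -0.8]]]
[[[-4.3, 2.9], [-1.1, -3.1], [0.5, 4.0]], [[-1.2, -0.5], [1.7, 0.4], [-1.8, -0.0]]]
rear_clips [ 0.53721933 -0.03916308  0.02740737]
front_clips [ 0.594578   -0.05664983  0.00727916]
bar_post [ 0.48743786 -0.03822893  0.07482817]
curette [ 0.5676 -0.0225  0.0332] tray [-0.0037  0.0204]
elevator [ 0.548  -0.1073  0.0385] tray [ 0.0026 -0.0664]
osteotome [ 0.6528 -0.2334 -0.4637] tray [ 0.1399 -0.156 ]
bone_hook [0.5933 0.0128 0.0273] tray [0.0105 0.0617]
```

```bash
cat > ov.py <<'E'
from h import *
def overlay(T,names=("top","scene"),tag="ov",bar=0.0):
    for n,(x0,y0,w,h,sc) in {"top":(195,120,130,125,4.7),"scene":(210,165,125,110,5.4)}.items():
        c=viewer.capture(n); im=cv2.resize(c["pixels"][y0:y0+h,x0:x0+w,::-1],None,fx=sc,fy=sc,interpolation=cv2.INTER_CUBIC)
        def P(p): return tuple(int(v) for v in ((proj(c,tw(T,np.array(p)/1e3))-[x0-.5,y0-.5])*sc))
        cs=[[135,130,24],[135,-130,24],[-115,-130,24],[-115,130,24]]
        for i in range(4): cv2.line(im,P(cs[i]),P(cs[(i+1)%4]),(0,255,255),1)
        for y in(-66,-22,22,66):
            cv2.line(im,P([-68,y,20.5]),P([56,y,20.5]),(0,0,255),1)
            for x in(-38,38): cv2.line(im,P([x,y-9,34]),P([x,y+9,34]),(0,255,0),1)
        cv2.circle(im,P([-84,-22+bar,65]),4,(255,0,255),1)
        cv2.circle(im,P([-84,109,41]),4,(255,0,255),1)
        cv2.imwrite(f"pics/{tag}_{n}.png",im)
E
python3 -c "
from ov import *
overlay([.5651,-.0431,-.2992])"
```

```text
(no output)
```

View pics/topc.png

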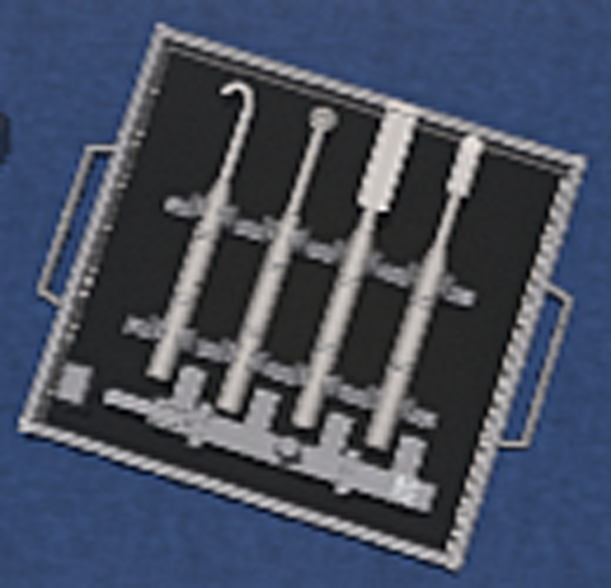

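View pics/ov_top.png

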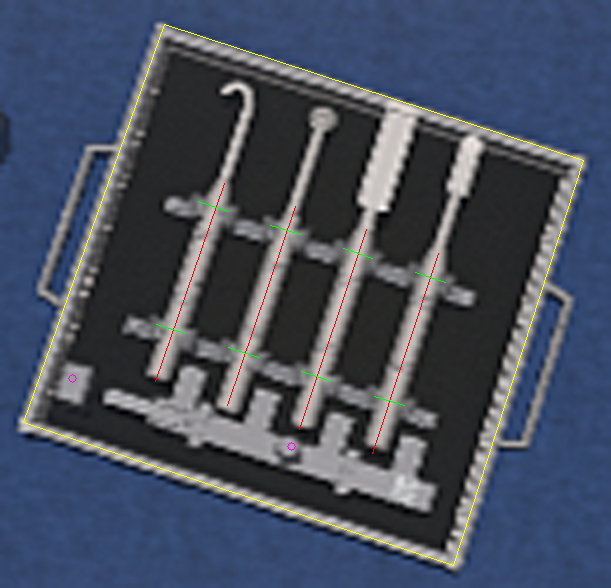

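View pics/ov_scene.png

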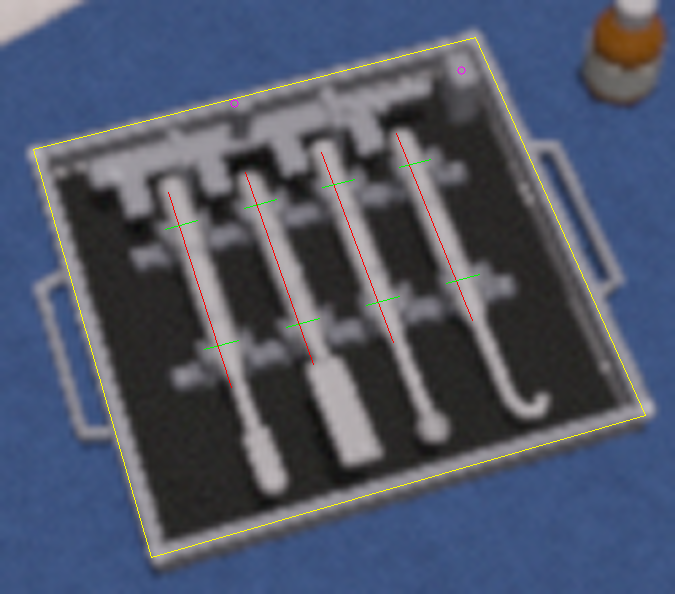

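The fit agrees with the rim, the clips and the post. The steel osteotome, third from +y (crop at about (395,150) to (305,420)), has its working end high. The elevator is rightmost. Now the targets in world axes.

```bash
cat > go.py <<'E'
from h import *
from scipy.spatial.transform import Rotation as Ro
T=[.5651,-.0431,-.2992]
def st():
    o=r.observe(); R=Ro.from_rotvec(o["ee_rot"]).as_matrix(); p=o["eef_pos"]
    print("t",round(o["time"],2),"p",np.round(p*1e3,1),"F",np.round(o["wrist_force"],1),"w",round(o["width"]*1e3,1),"x",np.round(R[:,0],3),"jaw",np.round(R[:,2],3),"jaw yaw",round(np.arctan2(R[1,2],R[0,2]),3))
    c,s=np.cos(T[2]),np.sin(T[2]); d=p[:2]-T[:2]; print("tray mm",np.round([1e3*(c*d[0]+s*d[1]),1e3*(-s*d[0]+c*d[1])],1))
    return p
def to(x,y,z=0):
    p=r.observe()["eef_pos"]; w=tw(T,[x/1e3,y/1e3,z/1e3]); print((x,y,z),"world",np.round(w*1e3,1),"shift",np.round((w-p)*1e3,1))
E
python3 - <<'E'
from go import *
st()
for a in[(0,-66,70),(18,-22,70),(-84,-50,70)]: to(*a)
t=viewer.capture("top"); s=viewer.capture("scene")
for n in["aerosol","vial","gallipot","forceps"]:
    a=spotter.pinpoint("top",n)[0]["xy"];b=spotter.pinpoint("scene",n)[0]["xy"]; print(n,tri(t,a,s,b))
E
```

```text
t 1.8 p [ 266.8 -537.4  218.6] F [ 0.7  1.  -0.1] w 92.9 x [-0.  0. -1.] jaw [ 0.445 -0.896 -0.   ] jaw yaw -1.11
tray mm [-139.3 -560.2]
(0, -66, 70) world [ 545.6 -106.2   70. ] shift [ 278.8  431.2 -148.6]
(18, -22, 70) world [575.8 -69.4  70. ] shift [ 309.   468.  -148.6]
(-84, -50, 70) world [470.1 -66.1  70. ] shift [ 203.3  471.3 -148.6]
aerosol [0.67593177 0.17230723 0.00093556]
vial [ 0.54252805  0.17638539 -0.00196321]
gallipot [ 0.57970876 -0.3038393  -0.00482017]
forceps [ 0.40981333 -0.24214165  0.00237773]
```

```bash
python3 -m handwheel '[[25,41,-2,0.081,0],[25,41,-2,0.081,0],[25,41,-2,0.081,0],[25,41,-2,0.081,0],[25,41,-2,0.081,0],[25,41,-2,0.081,0],[25,41,-2,0.081,0],[25,41,-2,0.081,0],[25,41,-2,0.081,0],[25,41,-2,0.081,0]]'; python3 -c "
from go import *
st(); to(0,-66,50)"
```

```text
time: 3.3
eef_pos: [0.5177, -0.1256, 0.1989]
ee_rot: [0.233, 1.557, -0.233]
wrist_force: [1.7, -0.8, 0.7]
width: 0.0176
t 3.3 p [ 517.7 -125.6  198.9] F [ 1.7 -0.8  0.7] w 17.6 x [ 0.001 -0.    -1.   ] jaw [ 0.956 -0.292  0.001] jaw yaw -0.297
tray mm [-21.  -92.8]
(0, -66, 50) world [ 545.6 -106.2   50. ] shift [  28.    19.4 -148.9]
```

```bash
python3 -m handwheel '[[7,5,-30,0,0],[7,5,-30,0,0],[7,5,-30,0,0],[7,4,-30,0,0],[0,0,-20,0,0],[0,0,0,0,0],[0,0,0,0,0],[0,0,0,0,0],[0,0,0,0,0],[0,0,0,0,0]]'; python3 -c "
from go import *
from ov import overlay
st(); overlay(T,tag='a')"
```

```text
time: 4.3
eef_pos: [0.5457, -0.1088, 0.06]
ee_rot: [0.235, 1.556, -0.236]
wrist_force: [0.4, -0.4, -0.7]
width: 0.0008
t 4.3 p [ 545.7 -108.8   60. ] F [ 0.4 -0.4 -0.7] w 0.8 x [ 0.002 -0.001 -1.   ] jaw [ 0.955 -0.296  0.002] jaw yaw -0.3
tray mm [  0.8 -68.5]
```

View pics/a_scene.png

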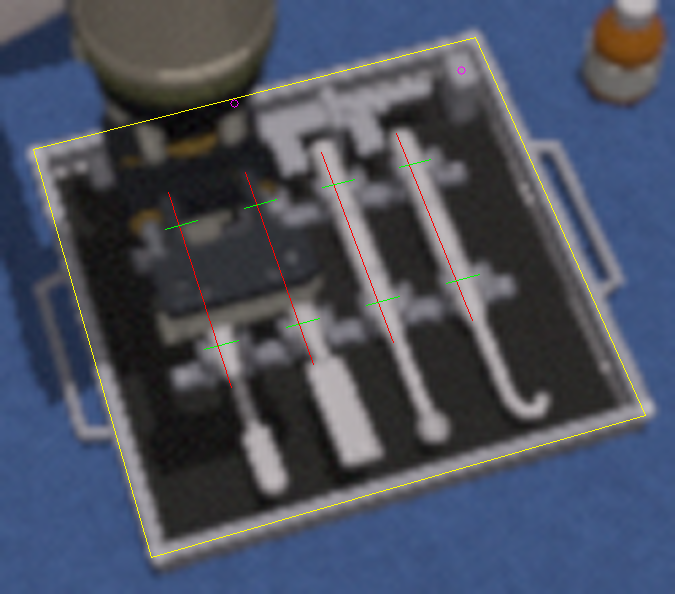

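View pics/a_top.png

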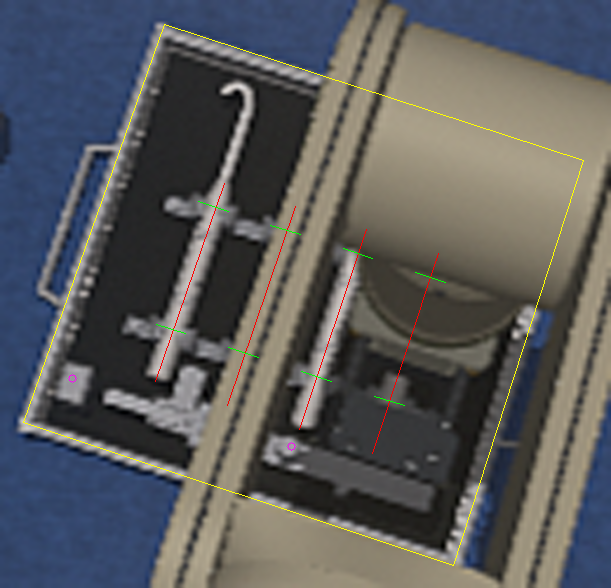

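The gripper is shut and stands over the elevator, midway between its clips. In the scene crop the elevator's blade shows at (265,465) and the neighbouring osteotome is clear. Now I press.

```bash
python3 -m handwheel '[[0,1.5,-8,0,0],[0,0,-6,0,0],[0,0,-3,0,0],[0,0,-2,0,0],[0,0,-2,0,0],[0,0,-1,0,0],[0,0,-1,0,0],[0,0,-1,0,0],[0,0,0,0,0],[0,0,0,0,0]]'; python3 -c "
from go import *
st()"
```

```text
time: 5.4
eef_pos: [0.5458, -0.1072, 0.0354]
ee_rot: [0.235, 1.556, -0.236]
wrist_force: [0.8, -0.5, 0.2]
width: 0.0006
t 5.4 p [ 545.8 -107.2   35.4] F [ 0.8 -0.5  0.2] w 0.6 x [ 0.002 -0.001 -1.   ] jaw [ 0.955 -0.296  0.002] jaw yaw -0.3
tray mm [  0.5 -66.9]
```

```bash
python3 -c "
from go import *
from ov import overlay
st(); overlay(T,tag='b')"
```

```text
t 5.4 p [ 545.8 -107.2   35.4] F [ 0.8 -0.5  0.2] w 0.6 x [ 0.002 -0.001 -1.   ] jaw [ 0.955 -0.296  0.002] jaw yaw -0.3
tray mm [  0.5 -66.9]
```

View pics/b_scene.png

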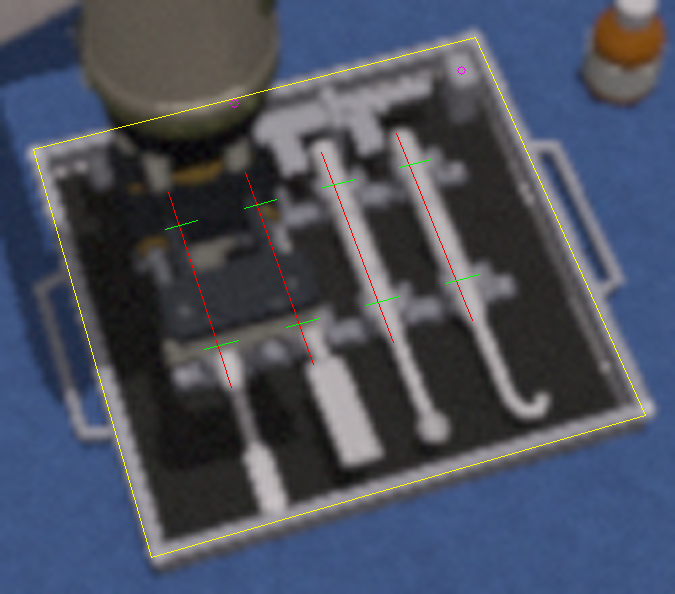

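The elevator's blade has dropped, from (270,485) to (270,505), so it's going in. I keep pressing.

```bash
python3 -m handwheel '[[0,0,-2,0,0],[0,0,-1,0,0],[0,0,-1,0,0],[0,0,-1,0,0],[0,0,-1,0,0],[0,0,-1,0,0],[0,0,-1,0,0],[0,0,0,0,0],[0,0,0,0,0],[0,0,0,0,0]]'; python3 -c "
from go import *
from ov import overlay
st()
overlay(T,tag='c')"
```

```text
time: 6.5
eef_pos: [0.5447, -0.1068, 0.0273]
ee_rot: [0.235, 1.558, -0.235]
wrist_force: [-3.2, 0.4, 12.2]
width: 0.0003
t 6.5 p [ 544.7 -106.8   27.3] F [-3.2  0.4 12.2] w 0.3 x [-0.  0. -1.] jaw [ 0.955 -0.295 -0.   ] jaw yaw -0.3
tray mm [ -0.7 -66.9]
```

View pics/c_scene.png

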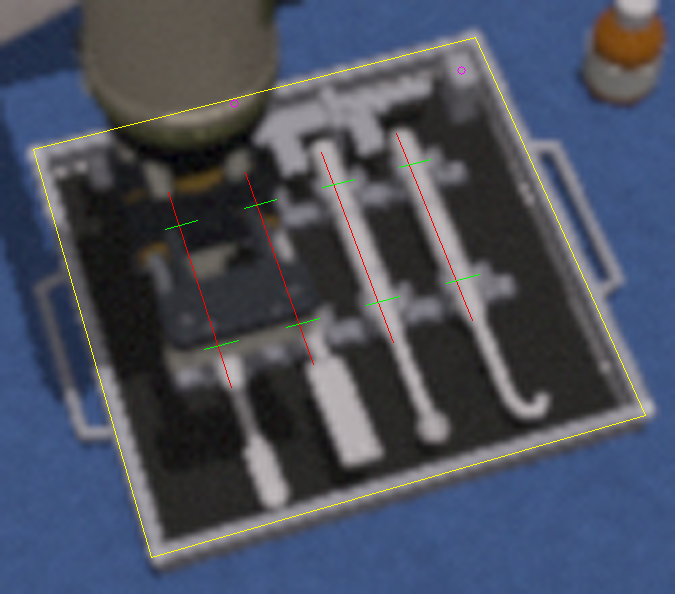

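12 N at z = 27.3 mm, which matches the home height of 27.5. At mid-span that means both ends are down. I lift off and go to the osteotome at tray x = +18.

```bash
python3 -m handwheel '[[0,0,-1,0,0],[0,0,0,0,0],[0,0,10,0,0],[0,0,20,0,0],[0,0,10,0,0],[10,12,0,0,0],[10,12,0,0,0],[10,12,0,0,0],[0,0,0,0,0],[0,0,0,0,0]]'; python3 -c "
from go import *
from ov import overlay
st();to(18,-22,50)
overlay(T,tag='d')"
```

```text
time: 7.6
eef_pos: [0.5746, -0.0701, 0.0647]
ee_rot: [0.234, 1.56, -0.234]
wrist_force: [-0.7, 0.1, -0.8]
width: 0.0004
t 7.6 p [574.6 -70.1  64.7] F [-0.7  0.1 -0.8] w 0.4 x [-0.002  0.    -1.   ] jaw [ 0.956 -0.294 -0.002] jaw yaw -0.298
tray mm [ 17. -23.]
(18, -22, 50) world [575.8 -69.4  50. ] shift [  1.2   0.6 -14.7]
```

View pics/d_scene.png

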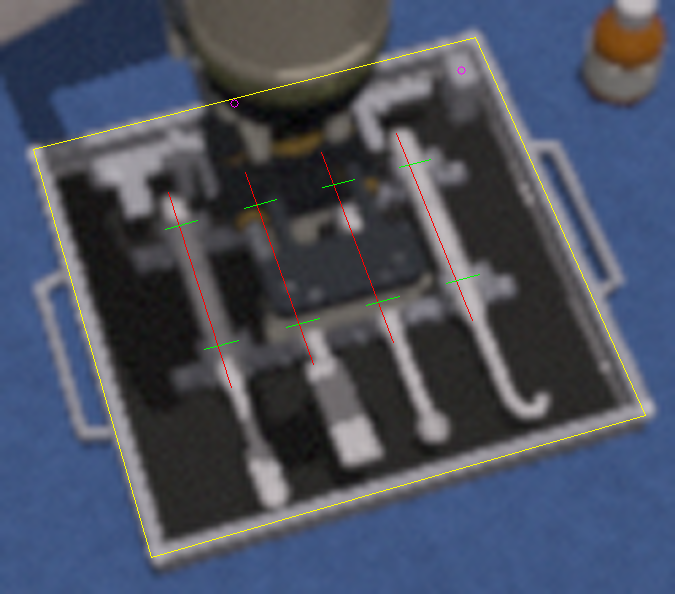

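The elevator now lies level in line with the home ones. The shut fingers are about 35 mm across the jaws, so I press the osteotome nearer mid-span (tray x of about 8) to keep clear of the front clip's lips.

```bash
python3 -m handwheel '[[-8,3.5,-10,0,0],[0,0,-10,0,0],[0,0,-4,0,0],[0,0,-3,0,0],[0,0,-2,0,0],[0,0,-2,0,0],[0,0,-1,0,0],[0,0,-1,0,0],[0,0,0,0,0],[0,0,0,0,0]]'; python3 -c "
from go import *
st()"
```

```text
time: 8.7
eef_pos: [0.5681, -0.0678, 0.034]
ee_rot: [0.235, 1.555, -0.236]
wrist_force: [-0.8, 1.2, 5.7]
width: 0.0004
t 8.7 p [568.1 -67.8  34. ] F [-0.8  1.2  5.7] w 0.4 x [ 0.002 -0.001 -1.   ] jaw [ 0.955 -0.296  0.002] jaw yaw -0.3
tray mm [ 10.1 -22.7]
```

```bash
python3 -m handwheel '[[0,0,-1,0,0],[0,0,-1,0,0],[0,0,-1,0,0],[0,0,-1,0,0],[0,0,-1,0,0],[0,0,-1,0,0],[0,0,-1,0,0],[0,0,-1,0,0],[0,0,0,0,0],[0,0,0,0,0]]'; python3 -c "
from go import *
st()"
```

```text
time: 9.7
eef_pos: [0.568, -0.0675, 0.0271]
ee_rot: [0.235, 1.556, -0.235]
wrist_force: [-6.3, 2.4, 19.2]
width: 0.0003
t 9.7 p [568.  -67.5  27.1] F [-6.3  2.4 19.2] w 0.3 x [ 0.002 -0.    -1.   ] jaw [ 0.955 -0.295  0.002] jaw yaw -0.3
tray mm [ 10.  -22.4]
```

19 N at z = 27.1 mm, so it's home. I lift, move to the -y side of the post and take a picture.

```bash
python3 -m handwheel '[[0,0,10,0,0],[0,0,20,0,0],[0,0,25,0,0],[-24,1,0,0,0],[-24,1,0,0,0],[-25,1,0,0,0],[-24,0,0,0,0],[0,0,0,0,0],[0,0,0,0,0],[0,0,0,0,0]]'; python3 -c "
from go import *
from ov import overlay
st();to(-84,-48,45)
overlay(T,tag='e')"
```

```text
time: 10.7
eef_pos: [0.4708, -0.0646, 0.08]
ee_rot: [0.235, 1.557, -0.236]
wrist_force: [0.3, -0.6, 0.9]
width: 0.0003
t 10.7 p [470.8 -64.6  80. ] F [ 0.3 -0.6  0.9] w 0.3 x [ 0.001 -0.    -1.   ] jaw [ 0.955 -0.296  0.001] jaw yaw -0.3
tray mm [-83.8 -48.3]
(-84, -48, 45) world [470.7 -64.2  45. ] shift [ -0.1   0.4 -35. ]
```

View pics/e_scene.png

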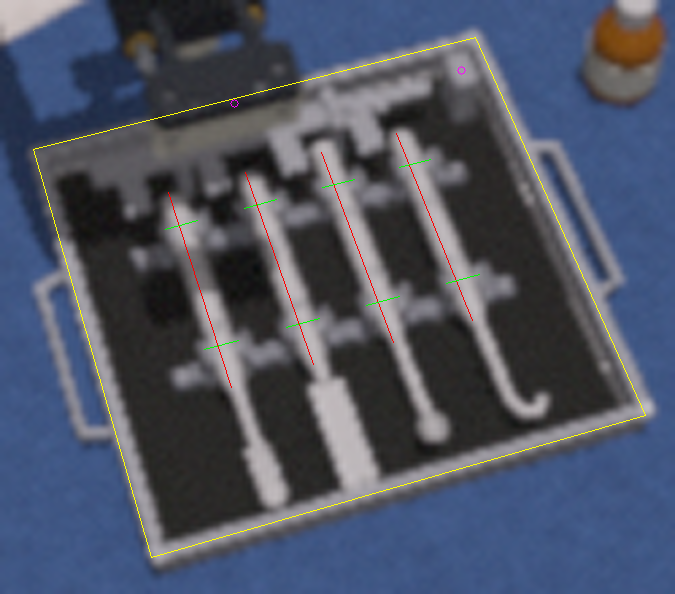

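View pics/e_top.png

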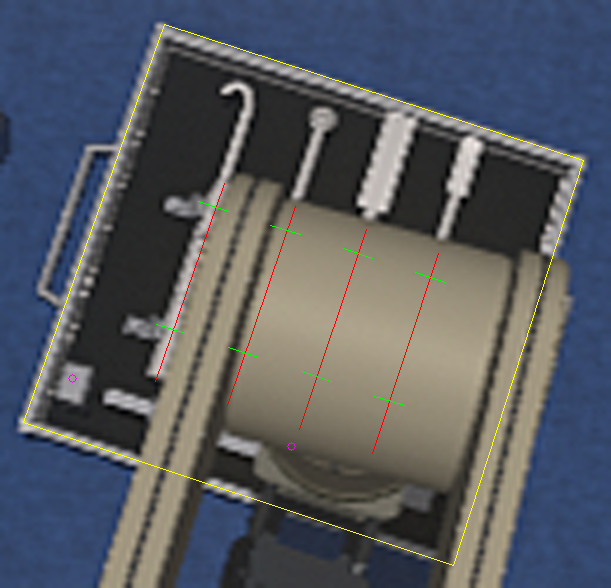

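All four look seated. The osteotome blade has dropped into line and the elevator is level. Fingers down beside the post, then push along tray +y, which is world (0.295, 0.956).

```bash
python3 -m handwheel '[[0,0,-15,0,0],[0,0,-15,0,0],[0,0,-5,0,0],[0,0,0,0,0],[0.9,2.9,0,0,0],[0.9,2.9,0,0,0],[0.9,2.9,0,0,0],[0.9,2.9,0,0,0],[0.9,2.9,0,0,0],[0,0,0,0,0]]'; python3 -c "
from go import *
st()"; python3 -m handwheel '[[0.9,2.9,0,0,0],[0.9,2.9,0,0,0],[0.9,2.9,0,0,0],[0.9,2.9,0,0,0],[0.6,1.9,0,0,0],[0.3,1,0,0,0],[0.3,1,0,0,0],[0,0,0,0,0],[0,0,0,0,0],[0,0,0,0,0]]'; python3 -c "
from go import *
from ov import overlay
st()
overlay(T,tag='f',bar=22)"
```

```text
time: 11.8
eef_pos: [0.4746, -0.0496, 0.0449]
ee_rot: [0.235, 1.558, -0.235]
wrist_force: [0.6, -0.1, -0.6]
width: 0.0002
t 11.8 p [474.6 -49.6  44.9] F [ 0.6 -0.1 -0.6] w 0.2 x [ 0. -0. -1.] jaw [ 0.955 -0.295  0.   ] jaw yaw -0.3
tray mm [-84.6 -32.9]
time: 12.8
eef_pos: [0.4791, -0.0343, 0.0446]
ee_rot: [0.236, 1.558, -0.235]
wrist_force: [0.3, -0.7, 0.2]
width: -0.0
t 12.8 p [479.1 -34.3  44.6] F [ 0.3 -0.7  0.2] w -0.0 x [ 0.  0. -1.] jaw [ 0.955 -0.296 -0.   ] jaw yaw -0.3
tray mm [-84.8 -17. ]
```

View pics/f_scene.png

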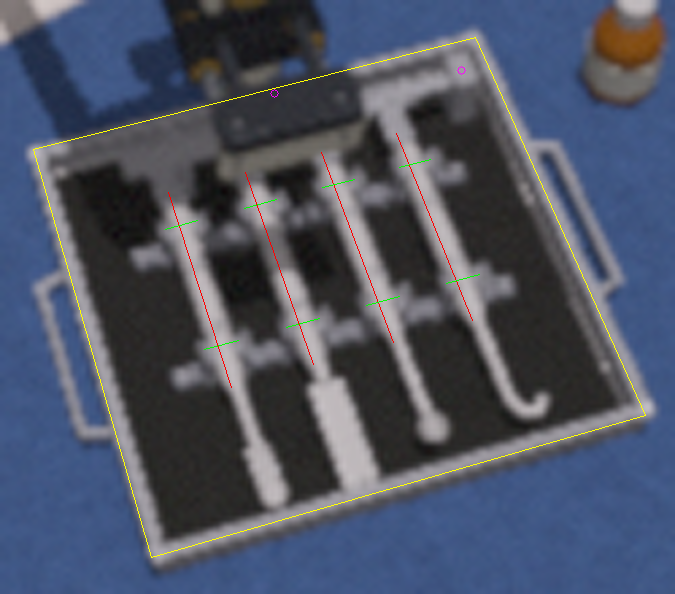

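The bar has slid and its lugs are over the handle ends. I push on until the end stop shows in the force.

```bash
python3 -m handwheel '[[0.3,1,0,0,0],[0.3,1,0,0,0],[0.3,1,0,0,0],[0.3,1,0,0,0],[0.3,1,0,0,0],[0,0,0,0,0],[0,0,0,0,0],[0,0,0,0,0],[0,0,0,0,0],[0,0,0,0,0]]'; python3 -c "
from go import *
st()"
```

```text
time: 13.9
eef_pos: [0.4799, -0.0315, 0.0446]
ee_rot: [0.233, 1.559, -0.239]
wrist_force: [-5.6, -12.0, 2.3]
width: 0.0005
t 13.9 p [479.9 -31.5  44.6] F [ -5.6 -12.    2.3] w 0.5 x [-0.002 -0.004 -1.   ] jaw [ 0.955 -0.296 -0.   ] jaw yaw -0.3
tray mm [-84.8 -14.1]
```

A 13 N stop at tray y = -14.1, where I expected -13.5: the bar is at its end stop. One more nudge, then I retreat back and up, out of the cameras' view.

```bash
python3 -m handwheel '[[0.3,1,0,0,0],[0,0,0,0,0],[0,0,0,0,0],[0,0,0,0,0],[0,0,0,0,0],[0,0,0,0,0],[0,0,0,0,0],[0,0,0,0,0],[0,0,0,0,0],[0,0,0,0,0]]'; python3 -c "
from go import *
st()"; python3 -m handwheel '[[-1,-4,0,0,0],[-2,-6,0,0,0],[0,0,15,0,0],[0,0,25,0,0],[0,0,40,0,0],[-10,-35,20,0,0],[-15,-40,10,0,0],[-15,-45,0,0,0],[-15,-45,0,0,0],[-15,-45,0,0,0]]';python3 -m handwheel '[[-15,-45,0,0,0],[-15,-45,0,0,0],[-15,-45,0,0,0],[-15,-40,0,0,0],[0,0,0,0,0],[0,0,0,0,0],[0,0,0,0,0],[0,0,0,0,0],[0,0,0,0,0],[0,0,0,0,0]]'; python3 -c "
from go import *
from ov import overlay
st()
overlay(T,tag='g',bar=22)
t=viewer.capture('top'); s=viewer.capture('scene')
cv2.imwrite('pics/g_full.png',s['pixels'][:,:,::-1])
for n in['aerosol','vial','gallipot','forceps','curette','elevator','bone_hook','bar_post']:
    a=spotter.pinpoint('top',n);b=spotter.pinpoint('scene',n)
    if a and b: print(n,np.round(tri(t,a[0]['xy'],s,b[0]['xy']),4))
"
```

```text
time: 14.9
eef_pos: [0.48, -0.0314, 0.0446]
ee_rot: [0.232, 1.559, -0.24]
wrist_force: [-5.9, -16.5, 2.8]
width: 0.0005
t 14.9 p [480.  -31.4  44.6] F [ -5.9 -16.5   2.8] w 0.5 x [-0.002 -0.005 -1.   ] jaw [ 0.955 -0.296 -0.001] jaw yaw -0.3
tray mm [-84.8 -13.9]
time: 15.9
eef_pos: [0.4074, -0.2499, 0.1551]
ee_rot: [0.235, 1.556, -0.235]
wrist_force: [0.9, -0.9, 0.5]
width: 0.0009
time: 16.9
eef_pos: [0.3485, -0.4228, 0.1548]
ee_rot: [0.234, 1.558, -0.235]
wrist_force: [0.3, 0.1, 0.1]
width: 0.0005
t 16.9 p [ 348.5 -422.8  154.8] F [0.3 0.1 0.1] w 0.5 x [ 0. -0. -1.] jaw [ 0.956 -0.294  0.   ] jaw yaw -0.299
tray mm [ -95.1 -426.6]
aerosol [ 0.6703  0.1753 -0.0138]
gallipot [ 0.5796 -0.3024 -0.0145]
forceps [ 0.5766 -0.0263 -0.0365]
curette [ 0.5684 -0.0339  0.033 ]
elevator [ 0.557  -0.1077  0.0219]
bone_hook [0.5827 0.0224 0.0216]
bar_post [ 0.4875 -0.0142  0.0673]
```

View pics/g_scene.png

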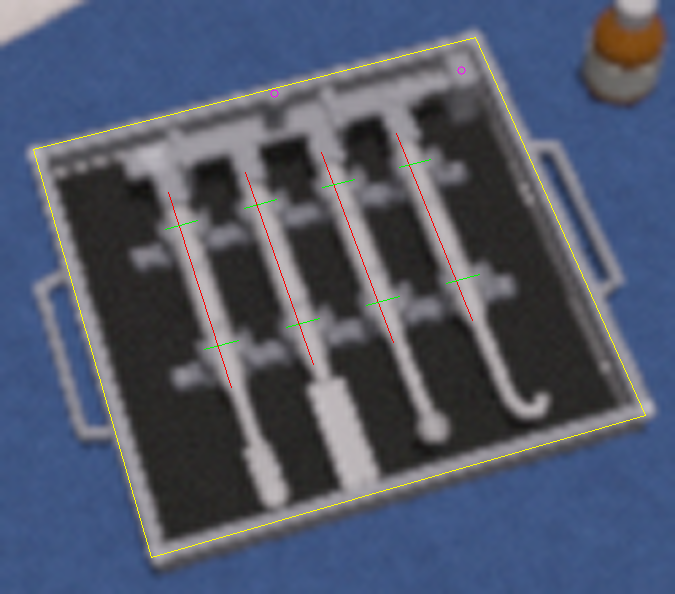

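View pics/g_top.png

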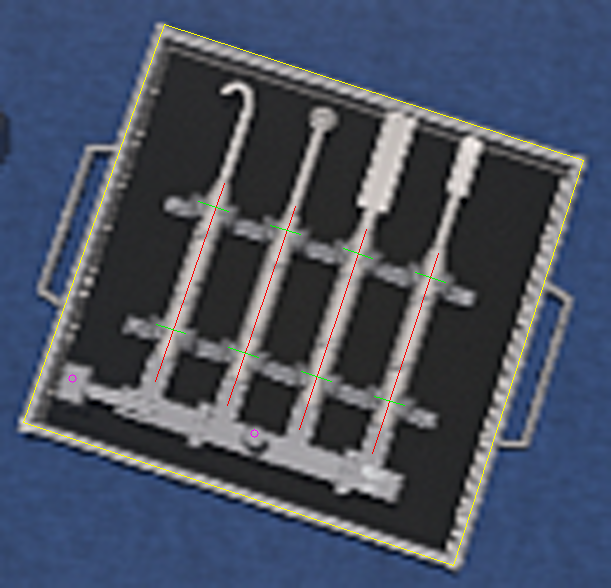

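View pics/g_full.png

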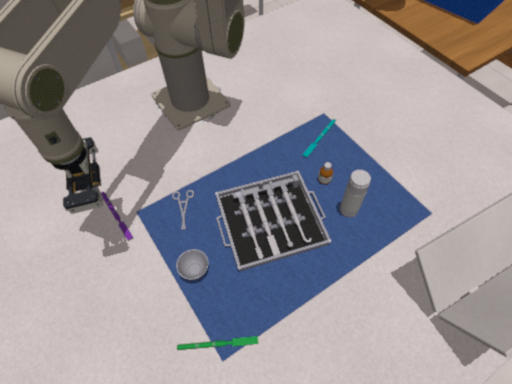

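The bar's bolt is in the keeper at about (75,385) in the top crop, and the post sits on the predicted home mark. All four lugs lie over the handle ends, all four instruments look level, and the bystanders are unmoved in the picture. The forceps point at (0.577, -0.026) is a false hit by the network in the tray; the forceps themselves lie at (183,205) in the full picture, as before.

```bash
python3 -c "
from station import job
print(job.hand_in())"
```

```text
the job is handed in; nothing more can be done
None
```

I pressed the elevator and the osteotome home, then slid the lock bar to its end stop, backed the arm away and handed the job in at about 17 s. The hand-in gave no verdict.

| Step | Force at the end | Position reached | Expected |
|---|---|---|---|
| Elevator pressed midway | 12 N | z = 27.3 mm | 27.5 mm |
| Osteotome pressed near midway | 19 N | z = 27.1 mm | 27.5 mm |
| Lock bar pushed by its post | about 17 N | tray y = -13.9 mm (finger) | -13.5 mm |

- **Last pictures:** all four instruments lie level in their own places. The lugs are over the handle ends, the bolt is in the keeper, and the post stands on its predicted home mark.
- **Disagreements:**
  - The network's last forceps position fell inside the tray, so I took it as a false hit; the picture shows the forceps where they were.
  - The vial was not found in both cameras in that check, but the picture shows it in place.
  - The network's 3D points for some clips and instruments were up to about 2 cm off, mostly in height. I relied on the tray fit and the contact forces instead.

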